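# Drop the room key fob through the self-closing flap

## Robot

A 7-joint arm with a two-finger parallel gripper is mounted at the origin on the work surface. World frame = base frame: x ahead of the robot, y to its left, z up, the work surface at z = 0. Lengths are in m, angles in rad, forces in N, time in s.
With the tool pointing down it reaches from about 0.4 to 0.875 m from the base axis. Payload 6.5 kg.
Tool frame: the origin (TCP) lies on the centre line of the jaws, within the pads' length; the fingertips stand manip.tcp_to_tips ahead of it and the grasp point (between the pads) lies 5 mm behind it (manip.tcp_to_tips is the distance from the TCP to the fingertips, in m); z points along the fingers, y is the line along which they close (so a half turn about z gives the same grasp; the last joint's range is limited). The gripper opens to 88 mm and grips with 3 to 60 N. Pads are 18 mm wide; open, the fingers measure 123 mm over their backs; the gripper's body (75 mm by 187 mm) begins 45 mm behind the grasp point.
Start: joints at [-0.066, 0.536, -0.004, 1.538, 0.003, 1.067, -0.071], TCP at [0.65, 0, 0.253] pointing down, gripper open.
Joint ranges: [-2.7, 2.7], [-0.37, 2.16], [-1.27, 1.26], [0.24, 2.4], [-1.31, 4.45], [0.19, 1.91], [-2.76, 2.76]. Speed limits (rad/s): [2.39, 2.39, 3.14, 3.14, 3.14, 3.14, 3.14].

## Interface

Orientations are given as a unit quaternion [w, x, y, z].
In Python, from workcell import manip, vision, job gives the robot as it stands.
- The arm moves only by the tool carry_out, never from a script. Its argument "moves" is a list of rows, each an object of numbers: "x", "y", "z": the shift along the tool's x, y, z in m; "rx", "ry", "rz": the turn, a rotation vector about the tool's x, y, z in degrees; "gripper": the finger opening in m, from 0 to 0.0881. In form: [{"x": .., "y": .., "z": .., "rx": .., "ry": .., "rz": .., "gripper": ..}, ...]. A call has exactly 5 rows; each row is the pose to reach, as a shift and turn from the pose commanded when the call began, along the tool's axes at that moment; what a row does not reach only later rows make up. A row lasts 1/12 s, in which the tool goes at most 41.7 mm and 7.16 degrees, less where a joint would pass 70% of its speed; a pose out of reach is approached as far as the arm can. A call with a gripper value outside its range is refused whole. The fingers move at their own pace and stop on an object; "force" is the grip in N (left out, the last holds). Time passes only in rows, so rows that repeat a pose let the fingers close, or fill a call up. It gives the time, the measured TCP pose, the force, the opening and the grip force at its end, in the units of the state.
- manip.state(): the state, without advancing time (a new reading comes with each control period).
- vision.get_image(name): name is "scene" or "side" or "wrist"; returns the picture (480x640x3 uint8, red, green, blue); there is no depth.
- vision.camera_info(name): a dict with "fx", "fy", "cx", "cy" (pixels), "k1" (the pictures are not rectified: a ray, as slopes to the right and down, at radius r is drawn at 1 + k1 r^2 times it, then the intrinsics apply), "position" and "orientation" of the camera in the world. Camera axes: x right, y down, z forward; pixel columns grow to the right and rows downward; lengths in m; the calibration is good to about 2 mm. A picture is of the moment at which its call begins: read the wrist's pose just before it. camera_info takes no time and is no camera call; for the wrist camera it gives the pose at the moment of the call.
- job.finish_job(): hands the job in; it is judged then, once.
The state is a dict: "t": time; "q": joint angles; "joint_vel": joint speeds; "joint_efforts": joint torques, N m; "tcp_pos": TCP position; "tcp_rot": TCP orientation; "force": force on the tool from outside, world axes, zero at the start; "torque": the same for the moment, N m; "grip_width": finger opening in m; "grip_force": force on a finger pad.
Only numpy, scipy, OpenCV 4.12 (cv2) and the standard library are available. Lean on these libraries where they do the work, as an engineer would, in place of code of your own. Each camera call takes 0.05 s, during which the arm holds its last target. There are 200 camera calls.

## Task

Check out of the hotel room: with one finger push the self-closing flap of the key drop box open and keep it open, and with the other finger push the wooden key fob off the box's ledge through the opening, so that it drops inside; then take the hand away and let the flap spring shut. The flap must be held open by a finger before the fob crosses the sill (do not shove the fob against or onto the shut flap), and the fob is only pushed along the ledge, never pinched or lifted. Leave the tin and the small bottle on the ledge and everything else where they stand.

Things in the scene. Friction and masses are not known exactly. Their poses are not given: they have to be found in the camera images.
- dropbox: Key drop box of grey and white laminate, fixed on the table, 280 mm (x) by 240 mm (y), 155 mm high at the back. Origin on the table under the middle of the sill; +x is the push direction, from the ledge into the box, away from the robot; z up. Its front part, x = -120 to 0 mm, is a flat open ledge 240 mm wide, 110 mm above the table. Nothing covers ledge or flap from above.
- sill (a point): Middle of the sill, the ledge's straight inner edge where the pit begins, 110 mm above the table; axes as the box's. The pit under the flap is 140 mm wide, its floor 104 mm below the sill. Beside the flap, 6 mm cheeks at y = 70 to 76 mm either side rise with its slope to 45 mm above the sill; outside them flat shoulders at sill height. From x = 132 mm a closed rear top, 45 mm above the sill.
- flap (a joint): Flap angle in rad: 0 shut (sprung), limit 1.1. Pushed down or forward (+x) on its top face it swings down into the pit; let go, it shuts itself. It takes 0.1 N m at 0 and 0.2 N m at 0.8 rad (1 N at the free edge, up to 6 N near the hinge). A fingertip moved level along +x, 6 mm above the sill's height, has opened it about 0.2 rad at x = 60 mm, 0.4 at 90 mm, 0.7 at 108 mm.
- flap_hinge (a point): Middle of the flap's hinge axis, which runs along the box's y, 130 mm beyond (+x) and 45 mm above the sill. The flap is an aluminium plate 134 mm wide, 135 mm long, 4 mm thick; shut, its top face slopes from here down towards the ledge, at 19 degrees, and its free edge lies at the sill.
- fob_center (a point): Centre of the key fob, half-way up: a dark wooden slab with brass trim, 40 mm (x, roughly along the push) by 64 mm (y) by 18 mm high, about 50 g, flat on the ledge in front of the flap, its centre 45 to 68 mm before the sill. Fingertips opened 70 mm or more along the push direction straddle it. Its centre once past the sill, it tips into the pit.
- tin: Round aluminium tin, 47 mm across, 28 mm high, on the ledge about 88 mm to one side of the flap's centre line. Bystander. Origin under its centre.
- miniature: Small white toiletry bottle, 28 mm across, 50 mm high, on the ledge about 88 mm to the other side. Bystander. Origin under its centre.
- remote: Black remote control, 150 x 46 x 18 mm, on the table. Bystander.
- book: Book with glasses lying on it, 150 x 110 x 26 mm, on the table. Bystander.
- mug: White mug, 80 mm across, 90 mm high, on the table. Bystander.
- clock: Black alarm clock, 50 x 110 x 79 mm, on the table. Bystander.
- fob: Origin of the key fob under its centre (9 mm below fob_center), axes as given there.
Mind the look-alikes: they are no part of the job. Of the things like the fob, leave any that is red; of the rest the larger one is meant.

How it is judged:
By the outcome, as a careful person would: the job done as asked, in the order asked, and still so for the second after the job is handed in, with the robot touching nothing.
It also fails if it takes over 35 s, if anything falls off the work surface, if the arm or the gripper's body presses on something with over 40 N, if the wrist force passes 120 N, or if a joint passes its speed limit or range.

## Working session

There is one attempt and no reset: what is moved stays moved. The work goes in short steps, Python scripts to look and compute and a tool call to move; the robot and the scene stay as the last step left them, time stands still between calls to the robot, and variables do not carry over. Pictures are saved under pics/ and viewed, at most 10 in all, crops included, and the job is handed in when it is done.

Besides the shell and the picture viewer there is one more tool, called as name(argument=value, ...), one argument or row to a line, values as JSON. carry_out: Moves the arm, as the interface text tells. Its arguments: {"type":"object","properties":{"moves":{"type":"array","items":{"type":"object","properties":{"x":{"type":"number"},"y":{"type":"number"},"z":{"type":"number"},"rx":{"type":"number"},"ry":{"type":"number"},"rz":{"type":"number"},"gripper":{"type":"number"}}}},"force":{"type":"number"}},"required":["moves"]}

```bash
mkdir -p pics; python3 - <<'E'
from workcell import manip, vision, job
import cv2
print(manip.state()); print(manip.tcp_to_tips)
for n in("scene","side","wrist"):
    print(n,vision.camera_info(n)); im=vision.get_image(n); cv2.imwrite(f"pics/{n}0.png",im[...,::-1])
E
```

```text
{'t': 0.0, 'q': array([-0.0661898 ,  0.53718238, -0.00445182,  1.53886676,  0.00259526,
        1.06731225, -0.07124976]), 'joint_vel': array([-0.00011201,  0.00058324, -0.00045889,  0.0008475 , -0.00102091,
        0.00089681,  0.00151562]), 'joint_efforts': array([-1.69933578e-04, -5.70981932e+01,  9.90184285e-01, -2.51597965e+01,
       -5.62433247e-02,  1.80829730e-02,  2.02785413e-04]), 'tcp_pos': array([ 6.49401271e-01, -1.32812836e-05,  2.51830914e-01]), 'tcp_rot': array([-5.80010797e-04,  7.07099073e-01,  7.07113939e-01, -6.63776076e-04]), 'force': array([-0.69544803, -0.77675614,  0.06825971]), 'torque': array([ 0.04382058, -0.03605152,  0.02430961]), 'grip_force': 0.0, 'grip_width': 0.08786430555386518}
0.014
scene {'fx': 475.0552263575767, 'fy': 475.0552263575767, 'cx': 325.7573463421164, 'cy': 235.2726617941872, 'k1': -0.1277906700960985, 'position': array([0.99886363, 0.29892167, 0.88607582]), 'orientation': array([-0.14755566,  0.43875575,  0.8452543 , -0.26695672])}
side {'fx': 518.739830740935, 'fy': 518.739830740935, 'cx': 314.6085069650806, 'cy': 239.69093540545524, 'k1': -0.03730378432880529, 'position': array([-0.04237685,  0.67705124,  0.70986087]), 'orientation': array([ 0.15790454, -0.31924697,  0.82392683, -0.44078579])}
wrist {'fx': 330.9437810964724, 'fy': 330.9437810964724, 'cx': 314.37395553712446, 'cy': 249.0854196667386, 'k1': 0.010159031989901635, 'position': array([0.64985075, 0.06763389, 0.38362627]), 'orientation': array([ 1.31814636e-01,  9.91273598e-01,  4.11609703e-04, -1.17712665e-03])}
```

View pics/scene0.png

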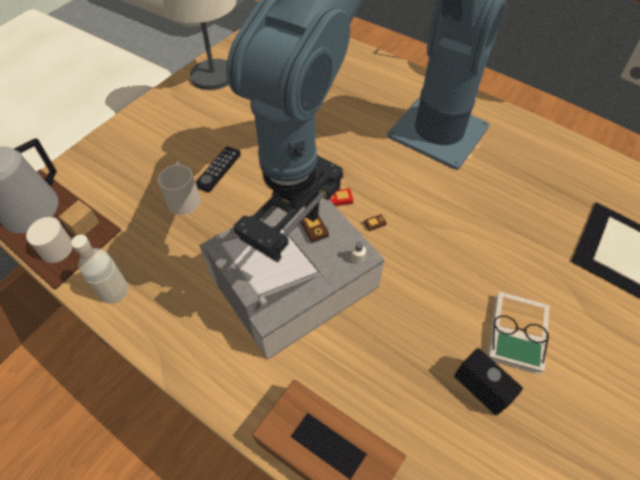

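View pics/wrist0.png

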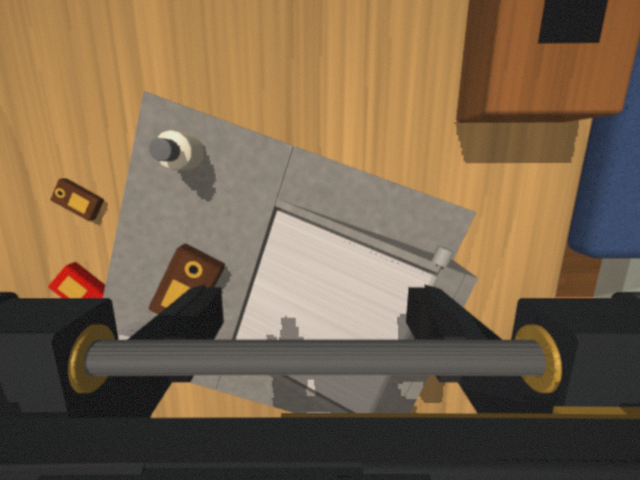

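View pics/side0.png

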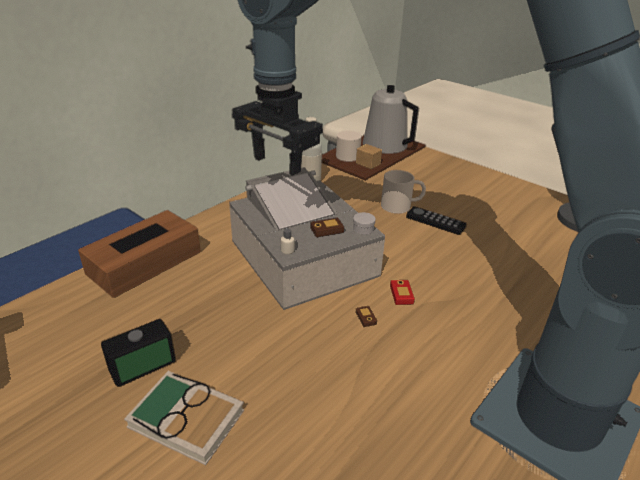

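The wrist view shows the box's ledge corner at (145,92), the sill seam from (291,148) through (275,208) to (235,340), and the back corner at (475,212). The fob is at about (187,285), partly hidden by the finger. The small brown and red look-alikes lie on the table. The side view shows the fob at (327,227).

```bash
cat > h.py <<'E'
import numpy as np, cv2
from scipy.spatial.transform import Rotation as R
from workcell import vision
def ray(c,uv):
    K=np.array([[c['fx'],0,c['cx']],[0,c['fy'],c['cy']],[0,0,1.]])
    p=cv2.undistortPoints(np.array(uv,float).reshape(-1,1,2),K,np.array([c['k1'],0,0,0.]))[:,0]
    return R.from_quat(np.roll(c['orientation'],-1)).apply(np.c_[p,np.ones(len(p))])
def plane(c,uv,z):
    d=ray(c,uv); return c['position']+d*((z-c['position'][2])/d[:,2])[:,None]
E
python3 - <<'E'
from h import *
w=vision.camera_info("wrist"); s=vision.camera_info("side")
P=plane(w,[(145,92),(291,148),(475,212),(275,208),(235,340)],.11)
print(P.round(4)); v=P[2]-P[0]; print("yaw",np.degrees(np.arctan2(v[1],v[0])), np.linalg.norm(v), np.linalg.norm(P[1]-P[0]))
v=P[4]-P[1];print("sill dir",np.degrees(np.arctan2(v[1],v[0]))+90)
def fob(name,c,roi):
    im=cv2.imread(f"pics/{name}0.png"); x0,y0,x1,y1=roi
    hsv=cv2.cvtColor(im,cv2.COLOR_BGR2HSV)[y0:y1,x0:x1]
    m=((hsv[...,1]>90)&(hsv[...,2]>25)).astype(np.uint8)
    m=cv2.morphologyEx(m,cv2.MORPH_CLOSE,np.ones((5,5)))
    k=max(cv2.findContours(m,0,1)[0],key=cv2.contourArea)
    k=k.reshape(-1,2)+[x0,y0]; b=cv2.boxPoints(cv2.minAreaRect(k.astype(np.float32)))
    q=plane(c,k,.119)[:,:2]; r=cv2.minAreaRect((q*1000).astype(np.float32))
    print(name,len(k),r)
fob("side",s,(300,210,348,242)); fob("wrist",w,(140,230,232,330))
im=cv2.imread("pics/wrist0.png"); cv2.imwrite("pics/crop.png",np.hstack([cv2.resize(im[225:345,130:250],(400,400)),cv2.resize(cv2.imread("pics/side0.png")[190:290,270:370],(400,400))]))
E
```

```text
[[ 0.5211  0.1166  0.11  ]
 [ 0.6308  0.0763  0.11  ]
 [ 0.7824  0.0255  0.11  ]
 [ 0.6167  0.0288  0.11  ]
 [ 0.576  -0.0937  0.11  ]]
yaw -19.204839914203028 0.276765651560451 0.11686726164305387
sill dir -17.881268874429523
side 80 ((541.3178100585938, -35.155357360839844), (69.31939697265625, 58.88047409057617), 59.25981521606445)
wrist 191 ((539.3783569335938, -37.436580657958984), (69.66680145263672, 40.739295959472656), 60.493316650390625)
```

View pics/crop.png

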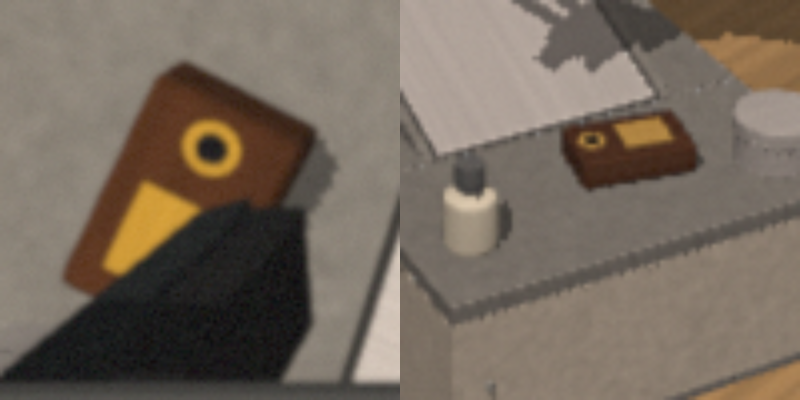

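The crops show the fob clear of the sill, with its long side turned about 9° from the sill. In box axes, with origin near (0.593, -0.0365) and yaw -19°, its centre is at about (-51, -17) mm. Next I hover over it, aligned with the box.

carry_out(
  moves=[
    {"x": -0.009,"y": -0.028,"z": 0.015,"rz": 5,"gripper": 0.088},
    {"x": -0.018,"y": -0.056,"z": 0.03,"rz": 10,"gripper": 0.088},
    {"x": -0.027,"y": -0.084,"z": 0.045,"rz": 15,"gripper": 0.088},
    {"x": -0.036,"y": -0.113,"z": 0.06,"rz": 19,"gripper": 0.088},
    {"x": -0.036,"y": -0.113,"z": 0.06,"rz": 19,"gripper": 0.088},
  ],
)

```text
invalid input
```

carry_out(
  moves=[
    {"gripper": 0.088},
    {"gripper": 0.088},
    {"gripper": 0.088},
    {"gripper": 0.088},
    {"gripper": 0.088},
  ],
)

```text
invalid input
```

```bash
python3 - <<'E'
from h import *
from workcell import manip
st=manip.state(); w=vision.camera_info("wrist"); im=vision.get_image("wrist")[...,::-1]
cv2.imwrite("pics/wrist1.png",im)
im2=vision.get_image("side")[...,::-1]; cv2.imwrite("pics/side1.png",im2)
print(st['t'],st['tcp_pos'],st['tcp_rot'],st['grip_width'])
import json;json.dump({k:(v.tolist() if hasattr(v,'tolist') else v) for k,v in w.items()},open("w1.json","w"))
cv2.imwrite("pics/both1.png",np.hstack([cv2.resize(im,(400,300)),cv2.resize(im2[150:330,200:440],(400,300))]))
E
```

```text
0.15 [ 6.49557180e-01 -3.54217739e-05  2.52052503e-01] [-4.15847062e-04  7.07091822e-01  7.07121440e-01 -5.01417171e-04] 0.08837592701428461
```

View pics/wrist1.png

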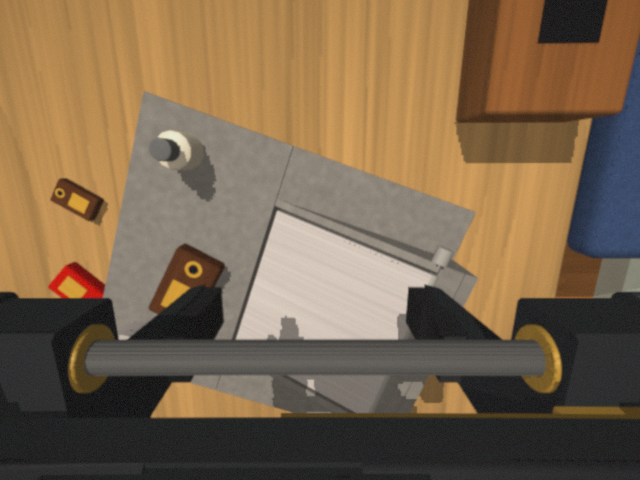

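View pics/both1.png

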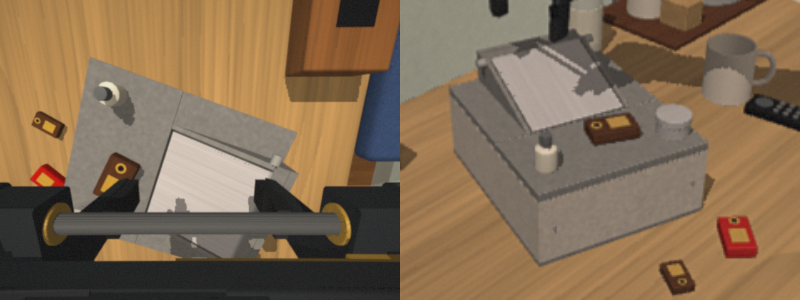

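Both views are unchanged because the moves were refused. I'll resend them with every field filled in.

carry_out(
  moves=[
    {"x": -0.009,"y": -0.028,"z": 0.015,"rx": 0,"ry": 0,"rz": 5,"gripper": 0.088},
    {"x": -0.018,"y": -0.056,"z": 0.03,"rx": 0,"ry": 0,"rz": 10,"gripper": 0.088},
    {"x": -0.027,"y": -0.084,"z": 0.045,"rx": 0,"ry": 0,"rz": 15,"gripper": 0.088},
    {"x": -0.036,"y": -0.113,"z": 0.06,"rx": 0,"ry": 0,"rz": 19,"gripper": 0.088},
    {"x": -0.036,"y": -0.113,"z": 0.06,"rx": 0,"ry": 0,"rz": 19,"gripper": 0.088},
  ],
)

```text
t: 0.67
tcp_pos: [0.5286, -0.0385, 0.1891]
tcp_rot: [-0.003, 0.816, 0.578, -0.005]
force: [-1.1, 0.4, -0.6]
grip_width: 0.0878
grip_force: 0.0
```

carry_out(
  moves=[
    {"x": 0,"y": 0,"z": 0.01,"rx": 0,"ry": 0,"rz": 0,"gripper": 0.088},
    {"x": 0,"y": 0,"z": 0.01,"rx": 0,"ry": 0,"rz": 0,"gripper": 0.088},
    {"x": 0,"y": 0,"z": 0.01,"rx": 0,"ry": 0,"rz": 0,"gripper": 0.088},
    {"x": 0,"y": 0,"z": 0.01,"rx": 0,"ry": 0,"rz": 0,"gripper": 0.088},
    {"x": 0,"y": 0,"z": 0.01,"rx": 0,"ry": 0,"rz": 0,"gripper": 0.088},
  ],
)

```text
t: 1.08
tcp_pos: [0.5381, -0.0357, 0.1831]
tcp_rot: [0.0, 0.814, 0.581, 0.001]
force: [-0.2, -0.0, 0.2]
grip_width: 0.0879
grip_force: 0.0
```

```bash
python3 - <<'E'
from h import *
from workcell import manip
st=manip.state(); w=vision.camera_info("wrist"); im=vision.get_image("wrist")[...,::-1]
cv2.imwrite("pics/wrist2.png",im)
im2=vision.get_image("side")[...,::-1]; cv2.imwrite("pics/side2.png",im2)
print(st['t'],st['tcp_pos'],st['tcp_rot'],st['grip_width'])
import json;json.dump({k:(v.tolist() if hasattr(v,'tolist') else v) for k,v in w.items()},open("w2.json","w"))
cv2.imwrite("pics/both2.png",np.hstack([cv2.resize(im,(400,300)),cv2.resize(im2[150:330,200:440],(400,300))]))
E
```

```text
1.0833 [ 0.53814009 -0.03569166  0.18311733] [3.47332850e-04 8.13907632e-01 5.80993884e-01 5.93136218e-04] 0.08792648575058962
```

View pics/both2.png

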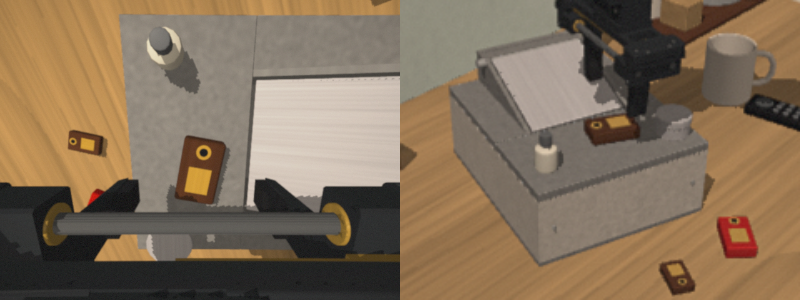

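The wrist view now shows the whole fob, at about (322,270) full-size. The sill line runs from (408,25) to (392,340), and the tin is below the fingers. I'll measure the fob against the sill here.

```bash
python3 - <<'E'
from h import *
import json
w={k:np.array(v) for k,v in json.load(open("w2.json")).items()}
im=cv2.imread("pics/wrist2.png"); x0,y0,x1,y1=265,200,375,335
hsv=cv2.cvtColor(im,cv2.COLOR_BGR2HSV)[y0:y1,x0:x1]
m=((hsv[...,1]>90)&(hsv[...,2]>25)).astype(np.uint8)
m=cv2.morphologyEx(m,cv2.MORPH_CLOSE,np.ones((5,5)))
k=max(cv2.findContours(m,0,1)[0],key=cv2.contourArea).reshape(-1,2)+[x0,y0]
r=cv2.minAreaRect((plane(w,k,.123)[:,:2]*1000).astype(np.float32)); print(r,k.min(0),k.max(0))
P=plane(w,[(193,23),(407,24),(400,125),(392,330),(210,330)],.11); print(P[:,:2].round(4))
yaw=np.radians(-18.9); M=np.array([[np.cos(yaw),np.sin(yaw)],[-np.sin(yaw),np.cos(yaw)]]); o=np.array([.593,-.0365])
print("box frame mm:",((P[:,:2]-o)@M.T*1000).round(1), "fob",(M@(np.array(r[0])/1000-o)*1000).round(1),"tcp",(M@(np.array([.5381,-.0357])-o)*1000).round(1))
E
```

```text
((540.56884765625, -36.772789001464844), (65.99038696289062, 39.841339111328125), 60.19765090942383) [280 218] [360 326]
[[ 0.5211  0.1164]
 [ 0.63    0.0786]
 [ 0.6133  0.0304]
 [ 0.5737 -0.0957]
 [ 0.4557 -0.0552]]
box frame mm: [[-117.6  121.4]
 [  -2.3  120.9]
 [  -2.5   69.9]
 [   0.9  -62.3]
 [-123.8  -62.2]] fob [-49.5 -17.2] tcp [-52.2 -17. ]
```

Both views agree, so I descend until the tips are 6 mm above the ledge.

carry_out(
  moves=[
    {"x": 0,"y": -0.001,"z": 0.015,"rx": 0,"ry": 0,"rz": 0,"gripper": 0.088},
    {"x": 0,"y": -0.001,"z": 0.03,"rx": 0,"ry": 0,"rz": 0,"gripper": 0.088},
    {"x": 0,"y": -0.001,"z": 0.045,"rx": 0,"ry": 0,"rz": 0,"gripper": 0.088},
    {"x": 0,"y": -0.001,"z": 0.053,"rx": 0,"ry": 0,"rz": 0,"gripper": 0.088},
    {"x": 0,"y": -0.001,"z": 0.053,"rx": 0,"ry": 0,"rz": 0,"gripper": 0.088},
  ],
)

```text
t: 1.6
tcp_pos: [0.5351, -0.0356, 0.1283]
tcp_rot: [-0.001, 0.814, 0.581, -0.001]
force: [-0.5, 0.5, -1.0]
grip_width: 0.088
grip_force: 0.0
```

carry_out(
  moves=[
    {"x": 0,"y": 0.004,"z": 0,"rx": 0,"ry": 0,"rz": 0,"gripper": 0.088},
    {"x": 0,"y": 0.008,"z": 0,"rx": 0,"ry": 0,"rz": 0,"gripper": 0.088},
    {"x": 0,"y": 0.012,"z": 0,"rx": 0,"ry": 0,"rz": 0,"gripper": 0.088},
    {"x": 0,"y": 0.016,"z": 0,"rx": 0,"ry": 0,"rz": 0,"gripper": 0.088},
    {"x": 0,"y": 0.02,"z": 0,"rx": 0,"ry": 0,"rz": 0,"gripper": 0.088},
  ],
)

```text
t: 2.02
tcp_pos: [0.5557, -0.0424, 0.1302]
tcp_rot: [0.0, 0.814, 0.581, 0.0]
force: [-0.1, 1.6, 0.7]
grip_width: 0.088
grip_force: 0.5
```

carry_out(
  moves=[
    {"x": 0,"y": 0.005,"z": 0,"rx": 0,"ry": 0,"rz": 0,"gripper": 0.088},
    {"x": 0,"y": 0.01,"z": 0,"rx": 0,"ry": 0,"rz": 0,"gripper": 0.088},
    {"x": 0,"y": 0.015,"z": 0,"rx": 0,"ry": 0,"rz": 0,"gripper": 0.088},
    {"x": 0,"y": 0.02,"z": 0,"rx": 0,"ry": 0,"rz": 0,"gripper": 0.088},
    {"x": 0,"y": 0.025,"z": 0,"rx": 0,"ry": 0,"rz": 0,"gripper": 0.088},
  ],
)

```text
t: 2.43
tcp_pos: [0.5788, -0.0504, 0.1296]
tcp_rot: [-0.0, 0.814, 0.581, -0.0]
force: [-1.1, 0.7, 2.6]
grip_width: 0.0879
grip_force: 1.0
```

```bash
python3 - <<'E'
from h import *
im=vision.get_image("wrist")[...,::-1]; im2=vision.get_image("side")[...,::-1]
cv2.imwrite("pics/both3.png",np.hstack([cv2.resize(im,(400,300)),cv2.resize(im2[150:330,200:440],(400,300))]))
E
```

```text
(no output)
```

View pics/both3.png

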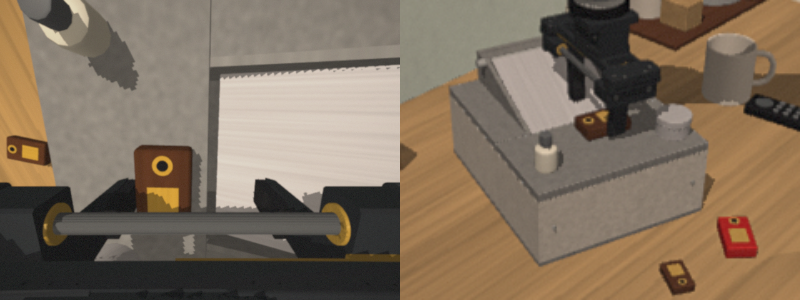

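The fob has squared up against the rear finger, just short of the sill, and the front finger is already holding the flap down. I keep pushing.

carry_out(
  moves=[
    {"x": 0,"y": 0.005,"z": 0,"rx": 0,"ry": 0,"rz": 0,"gripper": 0.088},
    {"x": 0,"y": 0.01,"z": 0,"rx": 0,"ry": 0,"rz": 0,"gripper": 0.088},
    {"x": 0,"y": 0.015,"z": 0,"rx": 0,"ry": 0,"rz": 0,"gripper": 0.088},
    {"x": 0,"y": 0.02,"z": 0,"rx": 0,"ry": 0,"rz": 0,"gripper": 0.088},
    {"x": 0,"y": 0.025,"z": 0,"rx": 0,"ry": 0,"rz": 0,"gripper": 0.088},
  ],
)

```text
t: 2.95
tcp_pos: [0.6024, -0.0585, 0.1296]
tcp_rot: [-0.0, 0.814, 0.581, -0.0]
force: [-2.4, 1.4, 1.6]
grip_width: 0.088
grip_force: 1.3
```

carry_out(
  moves=[
    {"x": 0,"y": 0.006,"z": 0,"rx": 0,"ry": 0,"rz": 0,"gripper": 0.088},
    {"x": 0,"y": 0.012,"z": 0,"rx": 0,"ry": 0,"rz": 0,"gripper": 0.088},
    {"x": 0,"y": 0.018,"z": 0,"rx": 0,"ry": 0,"rz": 0,"gripper": 0.088},
    {"x": 0,"y": 0.024,"z": 0,"rx": 0,"ry": 0,"rz": 0,"gripper": 0.088},
    {"x": 0,"y": 0.03,"z": 0,"rx": 0,"ry": 0,"rz": 0,"gripper": 0.088},
  ],
)

```text
t: 3.37
tcp_pos: [0.6304, -0.0683, 0.1293]
tcp_rot: [-0.001, 0.814, 0.581, -0.001]
force: [-5.3, 1.7, -0.0]
grip_width: 0.0881
grip_force: 2.2
```

carry_out(
  moves=[
    {"x": 0,"y": 0.003,"z": 0,"rx": 0,"ry": 0,"rz": 0,"gripper": 0.088},
    {"x": 0,"y": 0.005,"z": 0,"rx": 0,"ry": 0,"rz": 0,"gripper": 0.088},
    {"x": 0,"y": 0.005,"z": 0,"rx": 0,"ry": 0,"rz": 0,"gripper": 0.088},
    {"x": 0,"y": 0.005,"z": 0,"rx": 0,"ry": 0,"rz": 0,"gripper": 0.088},
    {"x": 0,"y": 0.005,"z": 0,"rx": 0,"ry": 0,"rz": 0,"gripper": 0.088},
  ],
)

```text
t: 3.78
tcp_pos: [0.6346, -0.0698, 0.1291]
tcp_rot: [-0.001, 0.814, 0.581, -0.001]
force: [-5.3, 0.8, -0.2]
grip_width: 0.088
grip_force: 2.2
```

```bash
python3 - <<'E'
from h import *
im=vision.get_image("wrist")[...,::-1]; im2=vision.get_image("scene")[...,::-1]
cv2.imwrite("pics/both4.png",np.hstack([cv2.resize(im,(400,300)),cv2.resize(im2[160:370,180:460],(400,300))]))
E
```

```text
(no output)
```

View pics/both4.png

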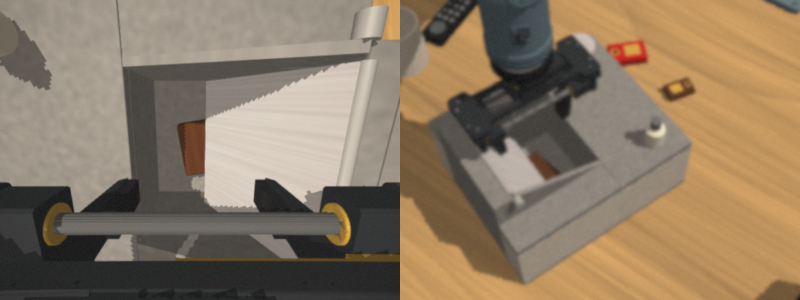

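The fob lies on the pit floor at (190,148) in the wrist view, below the flap, which the front finger holds wide open. I withdraw upwards.

carry_out(
  moves=[
    {"x": 0,"y": -0.005,"z": -0.01,"rx": 0,"ry": 0,"rz": 0,"gripper": 0.088},
    {"x": 0,"y": -0.01,"z": -0.025,"rx": 0,"ry": 0,"rz": 0,"gripper": 0.088},
    {"x": 0,"y": -0.01,"z": -0.04,"rx": 0,"ry": 0,"rz": 0,"gripper": 0.088},
    {"x": 0,"y": -0.01,"z": -0.06,"rx": 0,"ry": 0,"rz": 0,"gripper": 0.088},
    {"x": 0,"y": -0.01,"z": -0.08,"rx": 0,"ry": 0,"rz": 0,"gripper": 0.088},
  ],
)

```text
t: 4.3
tcp_pos: [0.6272, -0.0672, 0.2119]
tcp_rot: [0.001, 0.814, 0.581, 0.001]
force: [0.0, -0.5, -0.4]
grip_width: 0.088
grip_force: 0.0
```

carry_out(
  moves=[
    {"x": 0,"y": -0.02,"z": -0.03,"rx": 0,"ry": 0,"rz": 0,"gripper": 0.088},
    {"x": 0,"y": -0.04,"z": -0.06,"rx": 0,"ry": 0,"rz": 0,"gripper": 0.088},
    {"x": 0,"y": -0.06,"z": -0.09,"rx": 0,"ry": 0,"rz": 0,"gripper": 0.088},
    {"x": 0,"y": -0.06,"z": -0.1,"rx": 0,"ry": 0,"rz": 0,"gripper": 0.088},
    {"x": 0,"y": -0.06,"z": -0.1,"rx": 0,"ry": 0,"rz": 0,"gripper": 0.088},
  ],
)

```text
t: 4.72
tcp_pos: [0.5716, -0.0473, 0.3143]
tcp_rot: [0.003, 0.814, 0.581, 0.004]
force: [0.7, -0.1, 0.7]
grip_width: 0.0881
grip_force: 0.0
```

```bash
python3 - <<'E'
from h import *
im=vision.get_image("side")[...,::-1]; im2=vision.get_image("scene")[...,::-1]
cv2.imwrite("pics/both5.png",np.hstack([cv2.resize(im,(400,300)),cv2.resize(im2[160:370,180:460],(400,300))]))
E
```

```text
(no output)
```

View pics/both5.png

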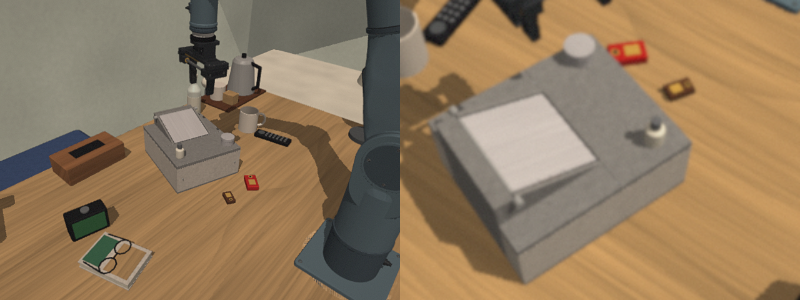

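The flap is shut, the fob is gone from the ledge, and the tin and bottle are still in place with the hand clear.

```bash
python3 -c "
from workcell import job
print(job.finish_job())"
```

```text
the job is handed in; nothing more can be done
None
```

The key fob is in the drop box, pushed in while a finger held the flap open; the flap has sprung shut, the tin and bottle are still on the ledge, and the job is handed in (its verdict was not shown).

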